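# Stir the media, close the bench finisher and hold its lid at jog

## Robot

A 6-joint arm with a two-finger parallel gripper is mounted at the origin on the work surface; the furniture and walls round the work are solid. World frame = base frame: x ahead of the robot, y to its left, z up, the work surface at z = 0. Lengths are in m, angles in rad, forces in N, time in s.
With the tool pointing down it reaches from about 0.35 to 1 m from the base axis. Payload 7.1 kg.
Tool frame: the origin (TCP) lies on the centre line of the jaws, within the pads' length; the fingertips stand robot.tcp_to_tips ahead of it and the grasp point (between the pads) lies 2 mm behind it (robot.tcp_to_tips is the distance from the TCP to the fingertips, in m); z points along the fingers, y is the line along which they close (so a half turn about z gives the same grasp; the last joint's range is limited). The gripper opens to 85 mm and grips with 20 to 120 N. Pads are 22 mm wide; open, the fingers measure 114 mm over their backs; the gripper's body (76 mm by 85 mm) begins 54 mm behind the grasp point. The pads swing forward as they close: fully open they stand 13 mm farther back than shut.
Start: joints at [-1.213, 0.423, 1.63, -0, 1.089, -0.019], TCP at [0.23, -0.581, 0.248] pointing down, gripper open.
Joint ranges: [-3, 3], [-0.9, 2.11], [0.09, 2.58], [-1.31, 4.45], [0.11, 2.69], [-2.54, 2.54]. Speed limits (rad/s): [2.39, 2.39, 3.01, 3.14, 3.14, 3.14].

## Interface

Orientations are given as a unit quaternion [w, x, y, z].
In Python, from station import robot gives the robot as it stands. The module is installed in compiled form; this text tells all that it offers.
- The arm moves only by the tool play_rows, never from a script. Its argument "motion" is a list of rows, each a list of 7 numbers: the opening, from 0 (shut) to 1 (fully open), then the shift along the tool's x, y, z in cm, then the turn, a rotation vector about the tool's x, y, z in degrees. A call has exactly 10 rows; each row is the pose to reach, as a shift and turn from the pose commanded when the call began, along the tool's axes at that moment; what a row does not reach only later rows make up. A row lasts 1/8 s, in which the tool goes at most 62.5 mm and 10.7 degrees, less where a joint would pass 70% of its speed; a pose out of reach is approached as far as the arm can. A call with a gripper value outside its range is refused whole. The fingers move at their own pace and stop on an object; "newtons" is the grip in N (left out, the last holds). Time passes only in rows, so rows that repeat a pose let the fingers close, or fill a call up. It gives the time, the measured TCP pose, the force, the opening and the grip force at its end, in the units of the state.
- robot.observe(): the state, without advancing time (a new reading comes with each control period).
- robot.get_image(name): name is "scene" or "top" or "wrist"; returns a dict with "img" (420x560x3 uint8, red, green, blue), "z_map" (420x560 float32, m along the optical axis (not along the pixel's ray), 0 where there is no reading), "camera_matrix" (3x3 intrinsics, pixels), "extrinsics" (4x4, takes a point from camera to world coordinates). Camera axes: x right, y up, looking along -z (the intrinsics and any distortion apply to the point x, -y, -z); pixel columns grow to the right and rows downward; lengths in m; the calibration is good to about 2 mm. A picture is of the moment at which its call begins.
- robot.sign_off(): hands the job in; it is judged then, once.
Trained networks look in a picture, given as the dict that the camera call returned (one of the last four; its "shot" number tells which), for a name from the list of things; names that differ only in an ending like _2 or _b are one class to them, and where a whole thing is asked for, a point or a joint stands for the part that bears it (a point fixed in the world has none). Each returns a list of dicts, best first, with "conf" (0 to 1); they miss things now and then, are a little off and sometimes report something else, mostly with a low value. They report only what shows in the picture. A call takes as long as a camera call.
- robot.trace(name, picture): "mask" (420x560 bool, what is visible of it).
- robot.tip_of(name, picture): "centre" ([x, y, z] in m, in world coordinates, good to about 4 mm: a listed point, or the origin of a listed thing).
The state is a dict: "t": time; "joint_positions": joint angles; "qvel": joint speeds; "effort": joint torques, N m; "tcp_pos": TCP position; "eef_rot": TCP orientation; "force": force on the tool from outside, world axes, zero at the start; "torque": the same for the moment, N m; "width": finger opening in m; "grip_force": force on a finger pad.
Only numpy, scipy, OpenCV 4.12 (cv2) and the standard library are available. Lean on these libraries where they do the work, as an engineer would, in place of code of your own. Each camera call takes 0.05 s, during which the arm holds its last target. There are 200 camera calls.

## Task

The ceramic media in the bench finisher's bowl has settled: take the stirring stick from its block, stir the media right round the bowl so that on every side chunks are shifted by at least half their own width and all stay in the bowl, and stand the stick back in its hole. Then put the lid's lugs down through the notches of the bowl's collar and twist the lid clockwise against its spring to the jog position, the bar mark halfway to the lock; never let the lock click. The job finishes while holding: the program ends with the gripper still gripping the lid at the half mark, and the tape measure and the walnut offcut left undisturbed.

Things in the scene. Friction and masses are not known exactly. Their poses are not given: they have to be found in the camera images.
- finisher: fixed bench finisher: grey motor base 156 x 150 mm, switch panel on its front (-x), black battery pack behind (+x, 112 mm from the axis); on it a round bowl 116 mm across with an aluminium bayonet collar, top 125 mm above the bench. Origin on the bench under the bowl's centre; z is the bowl's axis. The collar's two notches lie along its +x and -x
- collar (a point): centre of the collar's top, 125 mm up; axes as the machine's. Flange 5 mm thick, opening 80 mm across; two notches facing each other along +x and -x, 20 mm wide, out to 52 mm from the axis. Under the flange is a channel out to 52 mm; its ledge, on which the lugs rest, is 14 mm below the top. From the notches the lid turns only clockwise seen from above: half mark at 35 degrees, lock at 70
- bowl_floor (a point): centre of the bowl's flat floor, 75 mm above the bench (50 mm below the collar's top); the bowl is 82 mm across inside
- half_mark (a point): raised black bar on the collar's top, 49.5 mm from the axis, 35 degrees clockwise of the +x notch: the jog position, halfway to the lock, where the lid's bar grip must point. Another lies across from it
- lock_mark (a point): pair of small black dots on the collar's top, 49.5 mm from the axis, 70 degrees clockwise of the +x notch (another pair across from it): where the bar grip points once the lid has locked. Lugs begin to press two sprung lock pins aside at about 49 degrees of twist and click past them at about 58
- jog_ring (a joint): sprung switch ring under the collar, rad: 0 at rest; the lugs meet it after 15 degrees of twist and push it, so it reads the lid's twist less 0.26 rad: about 0.35 at the half mark, 0.75 as the lock clicks. It pushes back with 0.12 N m at first, 0.19 N m at the half mark, and turns the lid back if it is let go
- lid: loose lid, about 130 g, right way up on the bench: aluminium plug 76 mm across, 14 mm thick, lower edge chamfered; two lugs along its own +x and -x at the bottom, 14 mm wide, 6 thick, out to 49 mm; black bar grip along its x, 66 long, 14 thick, from 14 to 46 mm up. Origin at the centre of its underside, z up. Fits either way round; seated, its origin is 14 mm below the collar's top
- stick: loose wooden stirring stick, about 60 g, standing upright in the middle hole of its block: round dowel 11 mm thick with a square handle 16 x 16 mm from 109 to 187 mm above the tip. Origin at the lower tip, z up along the stick, x and y square to the handle's faces
- stick_tip (a point): lower end of the stirring stick
- stick_block: fixed dark wooden block 80 x 60 x 50 mm; the stick's hole, 14 mm wide, chamfered, 40 mm deep, is in the middle of its top (two smaller empty holes beside it). Origin at the centre of its underside, right below the hole; top at 50 mm, bottom of the hole at 10 mm
- tape_measure: bystander: loose tape measure 38 x 86 x 68 mm, origin under its centre
- offcut_walnut: bystander: loose dark walnut offcut 38 x 110 x 26 mm, origin under its centre
- media_0: ceramic cylinder, 17 mm across and 17 mm tall, 20 g, one of eight loose chunks of finishing media lying round the bowl's floor, its middle free; origin at the centre of its underside
- media_1: three-sided ceramic prism, 17 mm tall, 17 mm wide, 20 g, one of eight loose chunks of finishing media lying round the bowl's floor, its middle free; origin at the centre of its underside
- media_2: ceramic cylinder, 17 mm across and 17 mm tall, 20 g, one of eight loose chunks of finishing media lying round the bowl's floor, its middle free; origin at the centre of its underside
- media_3: three-sided ceramic prism, 17 mm tall, 17 mm wide, 20 g, one of eight loose chunks of finishing media lying round the bowl's floor, its middle free; origin at the centre of its underside
- media_4: ceramic cylinder, 17 mm across and 17 mm tall, 20 g, one of eight loose chunks of finishing media lying round the bowl's floor, its middle free; origin at the centre of its underside
- media_5: three-sided ceramic prism, 17 mm tall, 17 mm wide, 20 g, one of eight loose chunks of finishing media lying round the bowl's floor, its middle free; origin at the centre of its underside
- media_6: ceramic cylinder, 17 mm across and 17 mm tall, 20 g, one of eight loose chunks of finishing media lying round the bowl's floor, its middle free; origin at the centre of its underside
- media_7: three-sided ceramic prism, 17 mm tall, 17 mm wide, 20 g, one of eight loose chunks of finishing media lying round the bowl's floor, its middle free; origin at the centre of its underside

How it is judged:
On the way, in this order (a step that is already met when the one before it is completed fails the run):
1. media stirred with the gripped stick, its tip in the bowl: in every quarter at least one of the two chunks lies 8 mm (half its width) or more from its start (distance of any of media_0, media_1 from where it was at the start of the episode above 0.008 m and distance of any of media_2, media_3 from where it was at the start of the episode above 0.008 m and distance of any of media_4, media_5 from where it was at the start of the episode above 0.008 m and distance of any of media_6, media_7 from where it was at the start of the episode above 0.008 m and horizontal distance between stick_tip and collar below 0.042 m and z of stick_tip in the frame of collar below -0.02 m and contact force between the fingers and stick above 1 N), for 0.1 s.
2. the stick stands in its hole again, let go (horizontal distance between stick_tip and stick_block below 0.006 m and height (world z) of stick_tip below 0.022 m and angle between stick's own z axis and vertical below 0.15 rad and contact force between the fingers and stick below 0.1 N), for 0.2 s.
3. the lid's lugs have gone down through the notches (horizontal distance between lid and collar below 0.006 m and angle between lid's own z axis and vertical below 0.09 rad and z of lid in the frame of collar below -0.0095 m and angle between the x axis of lid and the x axis of finisher, either way round below 0.25 rad), for 0.1 s.
At the end, for the whole second after the job is handed in: gripper still gripping the lid (over 2 N), at rest; lid level, lugs under the flange (origin 8 to 19 mm below the collar top), twisted clockwise 35 degrees from the notches within 10; stick upright in its hole, untouched (6 mm, 9 degrees); all eight chunks in the bowl; lock never clicked (all of step 2 and horizontal distance between lid and collar below 0.006 m and angle between lid's own z axis and vertical below 0.09 rad and z of lid in the frame of collar between -0.019 and -0.008 m and angle between the x axis of lid and the x axis of finisher, either way round between 0.43 and 0.79 rad and value of joint jog_ring between 0.15 and 0.55 rad and velocity of joint jog_ring between -0.1 and 0.1 rad/s and contact force between the fingers and lid above 2 N and horizontal distance between each of media_0, media_1, media_2, media_3, media_4, media_5, media_6, media_7 and collar below 0.045 m and z of media_0 in the frame of bowl_floor between -0.01 and 0.045 m and z of media_1 in the frame of bowl_floor between -0.01 and 0.045 m and z of media_2 in the frame of bowl_floor between -0.01 and 0.045 m and z of media_3 in the frame of bowl_floor between -0.01 and 0.045 m and z of media_4 in the frame of bowl_floor between -0.01 and 0.045 m and z of media_5 in the frame of bowl_floor between -0.01 and 0.045 m and z of media_6 in the frame of bowl_floor between -0.01 and 0.045 m and z of media_7 in the frame of bowl_floor between -0.01 and 0.045 m); the arm keeps its last pose, push and grip.
It fails at once if the lock clicks: the lid is twisted past the lock pins (value of joint jog_ring above 0.75 rad).
It fails at once if the tape measure or the walnut offcut is shifted more than 30 mm (distance of any of tape_measure, offcut_walnut from where it was at the start of the episode above 0.03 m).
It also fails if it takes over 72 s, if anything falls off the work surface, if the arm or the gripper's body presses on something with over 40 N, if the wrist force passes 120 N, or if a joint passes its speed limit or range.

## Working session

There is one attempt and no reset: what is moved stays moved. The work goes in short steps, Python scripts to look and compute and a tool call to move; the robot and the scene stay as the last step left them, time stands still between calls to the robot, and variables do not carry over. Pictures are saved under pics/ and viewed, at most 10 in all, crops included, and the job is handed in when it is done.

Besides the shell and the picture viewer there is one more tool, called as a command line: name --pt "numbers of a row" for each row, then --argument value for the rest. play_rows: Moves the arm, as the interface text tells. Its arguments: {"type":"object","properties":{"motion":{"type":"array","items":{"type":"array","items":{"type":"number"}}},"newtons":{"type":"number"}},"required":["motion"]}

```bash
mkdir -p pics; python3 - <<'E'
from station import robot
import cv2, numpy as np
o=robot.observe(); print({k:np.round(v,3).tolist() for k,v in o.items()}, robot.tcp_to_tips)
ims=[]
for c in ["top","scene"]:
    p=robot.get_image(c); ims.append(p["img"])
    print(c,np.round(p["extrinsics"],3).tolist(),p["camera_matrix"][0].tolist())
    for n in ["finisher","collar","half_mark","lock_mark","lid","stick","stick_tip","stick_block","tape_measure","offcut_walnut"]:
        r=robot.tip_of(n,p); print(n,[(np.round(x["centre"],4).tolist(),round(x["conf"],2)) for x in r[:3]])
cv2.imwrite("pics/top.png",ims[0][:,:,::-1]); cv2.imwrite("pics/scene.png",ims[1][:,:,::-1])
E
```

```text
{'t': 0.0, 'joint_positions': [-1.213, 0.424, 1.631, 0.0, 1.089, -0.019], 'qvel': [-0.001, -0.002, 0.001, 0.002, 0.0, 0.002], 'effort': [-0.0, -55.739, -28.174, -0.0, 0.008, 0.0], 'tcp_pos': [0.23, -0.581, 0.248], 'eef_rot': [-0.001, 0.982, 0.187, -0.0], 'force': [0.339, 0.297, -0.381], 'torque': [-0.041, -0.005, 0.009], 'grip_force': 0.0, 'width': 0.085} 0.017
top [[0.014, 0.983, -0.181, 0.221], [-1.0, 0.014, 0.003, -0.054], [0.005, 0.181, 0.983, 1.374], [0.0, 0.0, 0.0, 1.0]] [435.137161060085, 0.0, 272.4550697001842]
finisher [([0.5157, -0.3781, 0.0026], 0.6), ([0.5181, -0.3754, 0.1235], 0.39), ([0.5169, -0.3973, 0.0739], 0.37)]
collar [([0.52, -0.3788, 0.1238], 0.69), ([0.5297, -0.358, 0.0813], 0.68), ([0.5021, -0.3718, 0.0786], 0.56)]
half_mark [([0.5624, -0.4082, 0.1249], 0.56)]
lock_mark [([0.5403, -0.4269, 0.1264], 0.77)]
lid [([0.4508, 0.3239, 0.0014], 0.94)]
stick [([0.4572, 0.0968, 0.0082], 0.65), ([0.5186, -0.378, 0.0008], 0.22)]
stick_tip []
stick_block [([0.457, 0.1021, 0.0013], 0.88), ([0.5419, -0.4253, 0.1252], 0.68)]
tape_measure [([0.3854, -0.101, -0.0008], 0.64), ([0.5202, -0.3798, 0.1251], 0.55)]
offcut_walnut [([0.3418, 0.1598, -0.0005], 0.9)]
scene [[-0.623, 0.379, -0.684, -0.407], [-0.782, -0.279, 0.557, 0.639], [0.021, 0.882, 0.471, 0.675], [0.0, 0.0, 0.0, 1.0]] [519.2883825308492, 0.0, 277.1316081443706]
finisher []
collar []
half_mark []
lock_mark []
lid [([0.4524, 0.3195, -0.0029], 0.93), ([0.457, 0.1046, -0.0036], 0.16)]
stick []
stick_tip []
stick_block [([0.4564, 0.0997, -0.0017], 0.84)]
tape_measure []
offcut_walnut [([0.3461, 0.1571, -0.0007], 0.88)]
```

View pics/top.png

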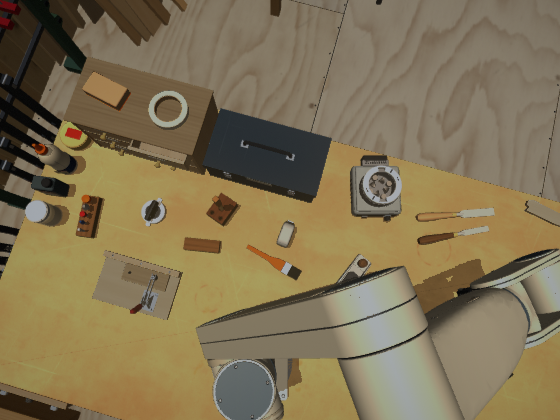

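View pics/scene.png

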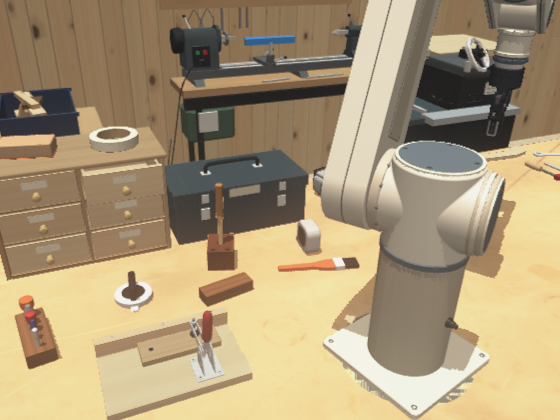

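```bash
cat > h.py <<'E'
import numpy as np, cv2
from scipy.spatial.transform import Rotation as R
from station import robot
def rot(o): q=o["eef_rot"]; return R.from_quat([q[1],q[2],q[3],q[0]])
def down(yaw): # tool pointing down, tool x at world yaw (deg)
    return R.from_euler('z',yaw,degrees=True)*R.from_euler('x',180,degrees=True)
def yaw(o=None):
    m=rot(o or robot.observe()).as_matrix(); return np.degrees(np.arctan2(m[1,0],m[0,0]))
def go(p,y,o=None):
    """shift (cm) and turn (deg) in tool axes to world target p, tool-x yaw y"""
    o=o or robot.observe(); r=rot(o)
    s=r.inv().apply(np.array(p)-o["tcp_pos"])*100; t=np.degrees((r.inv()*down(y)).as_rotvec())
    print("go",np.round(s,2).tolist(),np.round(t,1).tolist(),"n",np.ceil(max(np.linalg.norm(s)/6.25,np.linalg.norm(t)/10.7)))
def cloud(p):
    z=p["z_map"]; K=p["camera_matrix"]; v,u=np.mgrid[0:z.shape[0],0:z.shape[1]]
    c=np.stack([(u-K[0,2])/K[0,0]*z,-(v-K[1,2])/K[1,1]*z,-z],-1); E=p["extrinsics"]
    w=c@E[:3,:3].T+E[:3,3]; w[z==0]=np.nan; return w
def best(n,p):
    r=robot.tip_of(n,p); print(n,[(np.round(x["centre"],4).tolist(),round(x["conf"],2)) for x in r[:2]])
E
python3 - <<'E'
from h import *
o=robot.observe(); p=robot.get_image("wrist")
E=p["extrinsics"]; r=rot(o)
print(np.round(r.inv().apply(E[:3,3]-o["tcp_pos"]),4), np.round(r.as_matrix().T@E[:3,:3],3).tolist(), p["camera_matrix"].tolist())
p=robot.get_image("top"); w=cloud(p)
for n,l,h in [("lid",.03,.06),("offcut_walnut",.02,.03),("stick_block",.04,.06),("tape_measure",.05,.08)]:
    r=robot.trace(n,p)
    if r:
        m=r[0]["mask"]; q=w[m]; q=q[(q[:,2]>l)&(q[:,2]<h)]; print(n,len(q),cv2.minAreaRect((q[:,:2]*1000).astype(np.float32)), np.nanmax(w[m][:,2]))
go((.47,-.38,.40),yaw(o),o)
E
```

```text
[ 8.200e-02 -1.000e-04 -1.251e-01] [[0.0, 0.947, 0.321], [1.0, -0.001, 0.001], [0.001, 0.321, -0.947]] [[357.5998884807836, 0.0, 273.75071887556817], [0.0, 357.5998884807836, 210.81180389761357], [0.0, 0.0, 1.0]]
lid 729 ((531.2139892578125, -378.281494140625), (205.304931640625, 151.298828125), 0.14558468759059906) 0.13134295796050743
stick_block 418 ((455.1007995605469, 101.45735168457031), (60.844268798828125, 80.78089904785156), 56.017173767089844) 0.058627897091942494
tape_measure 277 ((376.7226257324219, -96.9561538696289), (37.40330505371094, 70.96146392822266), 68.66252899169922) 0.07378376423791377
go [29.72, -9.87, -15.17] [-0.0, -0.0, 0.0] n 6.0
```

```bash
python3 -c "
from h import *
go((.535,-.375,.36),yaw())"
```

```text
go [35.95, -7.94, -11.17] [-0.0, -0.0, 0.0] n 7.0
```

play_rows --pt "1 5 -1 -2 0 0 0" --pt "1 10 -2 -4 0 0 0" --pt "1 15 -3 -6 0 0 0" --pt "1 20 -4 -8 0 0 0" --pt "1 26 -5.5 -10 0 0 0" --pt "1 31 -7 -11.2 0 0 0" --pt "1 36 -8 -11.2 0 0 0" --pt "1 36 -8 -11.2 0 0 0" --pt "1 36 -8 -11.2 0 0 0" --pt "1 36 -8 -11.2 0 0 0"

```text
t: 2.65
tcp_pos: [0.5343, -0.3751, 0.3602]
eef_rot: [-0.0, 0.982, 0.187, -0.0]
force: [0.7, 0.5, -0.2]
width: 0.0853
grip_force: 0.0
```

```bash
python3 - <<'E'
from h import *
o=robot.observe(); print(o["t"],o["tcp_pos"],yaw(o),o["joint_positions"])
p=robot.get_image("wrist"); cv2.imwrite("pics/bowl.png",p["img"][:,:,::-1])
for n in ["finisher","collar","bowl_floor","half_mark","lock_mark"]: best(n,p)
w=cloud(p); np.save("bowl_w.npy",w); np.save("bowl_i.npy",p["img"])
# collar top: circle fit
m=(abs(w[...,2]-.125)<.004)&(np.hypot(w[...,0]-.52,w[...,1]+.378)<.07)
m=cv2.morphologyEx(m.astype(np.uint8),cv2.MORPH_OPEN,np.ones((3,3)))>0
q=w[m]; print(len(q),np.median(q[:,2])); (c,rad)=cv2.minEnclosingCircle((q[:,:2]*1000).astype(np.float32)); print(c,rad)
go((.457,.10,.36),20,o)
E
```

```text
2.65 [ 0.53428069 -0.37507851  0.36018078] 21.50986017559921 [-6.30206684e-01  3.66309111e-01  1.45205618e+00 -2.54873597e-04
  1.32366629e+00  5.65234216e-01]
finisher [([0.5289, -0.3603, 0.0703], 0.7)]
collar [([0.5218, -0.3756, 0.1277], 0.56)]
bowl_floor [([0.5279, -0.3809, 0.0733], 0.65), ([0.5406, -0.4266, 0.1256], 0.57)]
half_mark [([0.564, -0.408, 0.1194], 0.92), ([0.5394, -0.4254, 0.1244], 0.25)]
lock_mark [([0.5398, -0.4248, 0.1244], 0.72)]
4564 0.12428050248579015
(521.7322387695312, -378.7711486816406) 58.26804733276367
go [10.23, -47.03, 0.02] [-0.0, 0.0, 1.5] n 8.0
```

View pics/bowl.png

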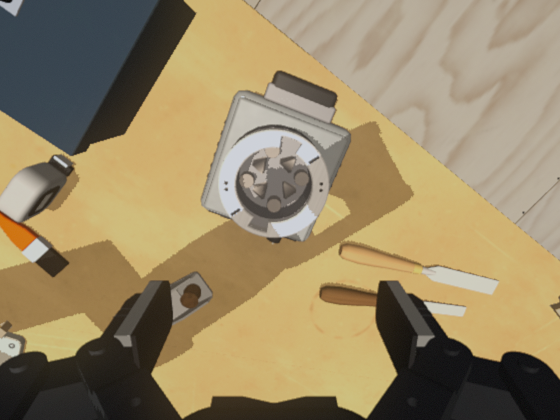

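play_rows --pt "1 1.2 -5.8 0 0 0 0" --pt "1 2.4 -11.6 0 0 0 0" --pt "1 3.6 -17.4 0 0 0 0" --pt "1 5 -23.2 0 0 0 0" --pt "1 6 -29 0 0 0 0" --pt "1 7.2 -34.8 0 0 0 0" --pt "1 8.4 -40.6 0 0 0 0" --pt "1 9.5 -45 0 0 0 0" --pt "1 10.2 -47 0 0 0 0" --pt "1 10.2 -47 0 0 0 0"

```text
t: 4.2
tcp_pos: [0.457, 0.1013, 0.3605]
eef_rot: [-0.0, 0.982, 0.189, 0.0]
force: [0.5, 0.4, 0.0]
width: 0.0853
grip_force: 0.0
```

```bash
python3 - <<'E'
from h import *
o=robot.observe(); print(o["t"],o["tcp_pos"],yaw(o),o["joint_positions"])
p=robot.get_image("wrist"); cv2.imwrite("pics/stick.png",p["img"][:,:,::-1])
for n in ["stick","stick_block","offcut_walnut"]: best(n,p)
w=cloud(p)
d=np.hypot(w[...,0]-.457,w[...,1]-.10)
for nm,m in [("handle",(w[...,2]>.185)&(w[...,2]<.21)&(d<.05)),("block",(abs(w[...,2]-.05)<.004)&(d<.07)),("all>.15",(w[...,2]>.13)&(w[...,2]<.21)&(d<.3))]:
    m=cv2.morphologyEx(m.astype(np.uint8),cv2.MORPH_OPEN,np.ones((3,3)))>0
    q=w[m]; print(nm,len(q),np.median(q[:,2]),np.median(q,0),cv2.minAreaRect((q[:,:2]*1000).astype(np.float32)),q.min(0),q.max(0))
w=np.load("bowl_w.npy"); m=(abs(w[...,2]-.125)<.004)
a=np.hypot(w[...,0]-.52,w[...,1]+.378)<.07
q=w[m&a]
from scipy.optimize import least_squares
c=np.array([.5215,-.3785])
rr=np.hypot(*(q[:,:2]-c).T); o_=q[(rr>.054)]
# outer edge: per-angle max
ang=np.degrees(np.arctan2(*(q[:,:2]-c).T[::-1])); 
E=[q[(abs((ang-t+180)%360-180)<3)][np.argmax(rr[abs((ang-t+180)%360-180)<3])][:2] for t in range(-180,180,6)]
E=np.array(E); s=least_squares(lambda v:np.hypot(E[:,0]-v[0],E[:,1]-v[1])-v[2],[*c,.058],loss='soft_l1',f_scale=.001).x; print("collar",s)
c=s[:2]; v=w[a][:,:2]-c; r=np.hypot(*v.T); z=w[a][:,2]; an=np.degrees(np.arctan2(v[:,1],v[:,0]))
k=(r>.043)&(r<.050)&(z<.12)
for lo in (0,180):
    x=(an[k]-lo+180)%360-180; x=x[abs(x)<30]; print("notch",lo,len(x),np.median(x),x.min(),x.max())
E
```

```text
4.2 [0.45704107 0.10133811 0.36050909] 21.73227676187407 [1.92757288e-01 6.04109583e-02 1.83927179e+00 2.91942762e-05
 1.24150917e+00 1.38424441e+00]
stick [([0.4584, 0.1046, 0.0146], 0.56)]
stick_block [([0.4591, 0.1003, 0.0005], 0.9), ([0.4473, 0.3213, 0.0009], 0.28)]
offcut_walnut []
handle 364 0.19579842474868286 [0.45780048 0.10306118 0.19579842] ((456.27276611328125, 102.4227294921875), (16.015880584716797, 16.174720764160156), 49.63672637939453) [0.44769271 0.09295422 0.18502691] [0.46603105 0.11212928 0.19808009]
block 2510 0.049251928112266696 [0.46336021 0.10603272 0.04925193] ((455.887451171875, 102.68218231201172), (60.14832305908203, 80.12928771972656), 55.988990783691406) [0.4073903  0.05895596 0.046105  ] [0.50423904 0.1481557  0.05292943]
all>.15 47734 0.13680149942786032 [ 0.58654763 -0.02112538  0.1368015 ] ((523.8275756835938, 34.0523681640625), (237.2093048095703, 419.7763366699219), 21.601247787475586) [ 0.44769271 -0.19247451  0.13000148] [0.69137746 0.26779556 0.20980658]
collar [ 0.52196365 -0.37855704  0.05780627]
notch 0 137 -0.39887147736516226 -13.365496498819539 12.672153871652
notch 180 100 2.0830366697426825 -20.74870981949877 25.809623312759527
```

View pics/stick.png

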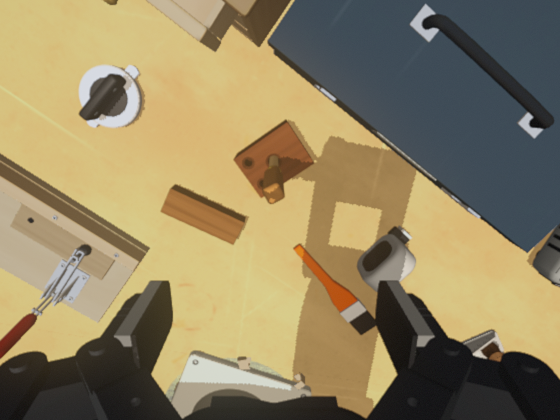

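```bash
python3 -c "
from h import *
go((.4562,.1026,.163),50)"
```

```text
go [0.02, -0.34, 19.73] [0.0, 0.0, -28.5] n 4.0
```

play_rows --pt "0.5 0 -0.3 0 0 0 -9.5" --pt "0.5 0 -0.3 0 0 0 -19" --pt "0.5 0 -0.3 3 0 0 -28.5" --pt "0.5 0 -0.3 8 0 0 -28.5" --pt "0.5 0 -0.3 13 0 0 -28.5" --pt "0.5 0 -0.3 17 0 0 -28.5" --pt "0.5 0 -0.3 19.7 0 0 -28.5" --pt "0.5 0 -0.3 19.7 0 0 -28.5" --pt "0 0 -0.3 19.7 0 0 -28.5" --pt "0 0 -0.3 19.7 0 0 -28.5" --newtons 60

```text
t: 5.65
tcp_pos: [0.4571, 0.103, 0.1647]
eef_rot: [0.0, 0.906, 0.423, 0.001]
force: [-0.6, 0.1, 1.6]
width: 0.0151
grip_force: 58.4
```

play_rows --pt "0 0 0 0 0 0 0" --pt "0 0 0 0 0 0 0" --pt "0 0 0 0 0 0 0" --pt "0 0 0 -3 0 0 0" --pt "0 0 0 -6 0 0 0" --pt "0 0 0 -10 0 0 0" --pt "0 0 0 -14 0 0 0" --pt "0 0 0 -17 0 0 0" --pt "0 0 0 -17 0 0 0" --pt "0 0 0 -17 0 0 0"

```text
t: 6.9
tcp_pos: [0.4554, 0.103, 0.3326]
eef_rot: [-0.0, 0.906, 0.423, -0.0]
force: [-0.5, -0.3, -1.1]
width: 0.015
grip_force: 59.1
```

```bash
python3 - <<'E'
from h import *
o=robot.observe(); print(o["t"],o["tcp_pos"],yaw(o),o["joint_positions"],o["width"],o["grip_force"])
p=robot.get_image("scene"); cv2.imwrite("pics/held.png",p["img"][:,:,::-1])
p=robot.get_image("wrist"); best("stick",p); best("stick_tip",p)
w=cloud(p); r=robot.trace("stick",p); print(len(r))
if r:
    q=w[r[0]["mask"]]; q=rot(o).inv().apply(q-o["tcp_pos"]); q=q[~np.isnan(q[:,0])]
    for a in np.arange(-.05,.2,.02):
        k=q[abs(q[:,2]-a)<.01]
        if len(k)>5: print(round(a,2),len(k),np.round(np.median(k,0),4), np.round(np.percentile(k,[3,97],axis=0)[:,:2].tolist(),4).tolist())
go((.522,-.3785,.333),50,o)
E
```

```text
6.9 [0.45542583 0.10297297 0.33258379] 50.093380309186855 [1.96850258e-01 8.62566980e-02 1.87642375e+00 4.37401397e-05
 1.17990373e+00 8.93335723e-01] 0.015015539486683997 59.123530983924866
stick [([0.4526, 0.1021, 0.178], 0.63), ([0.5331, -0.4111, 0.0764], 0.15)]
stick_tip [([0.4538, 0.1035, 0.1748], 0.95)]
1
-0.03 2670 [ 0.0033 -0.0007 -0.0303] [[-0.0074, -0.0078], [0.0069, 0.0067]]
-0.01 1319 [ 0.0063 -0.0008 -0.0113] [[0.0038, -0.0084], [0.007, 0.0068]]
0.01 833 [ 0.0063 -0.0004  0.0093] [[0.0049, -0.0075], [0.007, 0.0069]]
0.03 597 [ 0.0062 -0.0009  0.029 ] [[0.0043, -0.008], [0.0069, 0.0066]]
0.05 227 [ 0.0061 -0.0005  0.0448] [[0.0032, -0.0076], [0.0069, 0.0061]]
0.07 217 [ 0.0031 -0.0011  0.0696] [[-0.0, -0.0057], [0.004, 0.0041]]
0.09 168 [ 0.003  -0.0012  0.0883] [[-0.0009, -0.0059], [0.0039, 0.0038]]
0.11 139 [ 0.003  -0.0006  0.1093] [[-0.001, -0.0061], [0.0039, 0.0043]]
0.13 113 [ 0.0031 -0.0013  0.1293] [[0.0002, -0.0058], [0.0038, 0.0039]]
0.15 63 [ 0.003  -0.0006  0.1466] [[-0.0008, -0.0061], [0.0037, 0.0042]]
go [-32.66, 36.0, -0.04] [-0.0, 0.0, 0.1] n 8.0
```

View pics/held.png

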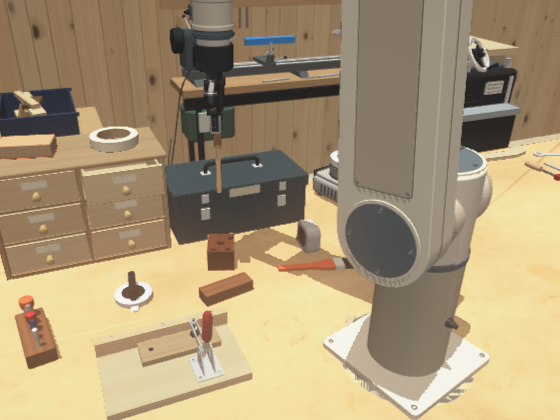

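play_rows --pt "0 -2 2.2 -4.5 0 0 0" --pt "0 -6 6.6 -4.5 0 0 0" --pt "0 -10 11 -4.5 0 0 0" --pt "0 -14 15.4 -4.5 0 0 0" --pt "0 -18 19.8 -4.5 0 0 0" --pt "0 -22 24.2 -4.5 0 0 0" --pt "0 -26 28.6 -4.5 0 0 0" --pt "0 -30 33 -4.5 0 0 0" --pt "0 -32.7 36 -4.5 0 0 0" --pt "0 -32.7 36 -4.5 0 0 0"

```text
t: 8.4
tcp_pos: [0.5221, -0.3813, 0.3766]
eef_rot: [-0.001, 0.907, 0.422, -0.001]
force: [-0.1, 1.1, -0.5]
width: 0.0153
grip_force: 59.2
```

```bash
python3 - <<'E'
from h import *
o=robot.observe(); print(o["t"],o["tcp_pos"],yaw(o),o["grip_force"])
p=robot.get_image("wrist"); cv2.imwrite("pics/over.png",p["img"][100:340,130:430,::-1].repeat(2,0).repeat(2,1))
best("stick_tip",p);best("collar",p)
w=cloud(p); q=w[(abs(w[...,2]-.125)<.004)&(np.hypot(w[...,0]-.522,w[...,1]+.3785)<.07)]
print(cv2.minEnclosingCircle((q[:,:2]*1000).astype(np.float32)),np.median(q[:,2]))
go((.522,-.3785,.233),50,o)
E
```

```text
8.4 [ 0.52207082 -0.38133065  0.37660293] 49.91040242840131 59.15165305137634
stick_tip [([0.5193, -0.3803, 0.2206], 0.78)]
collar [([0.5222, -0.3775, 0.1287], 0.82)]
((521.603759765625, -378.6299743652344), 58.15095138549805) 0.12423110312153063
go [0.22, -0.16, 14.36] [-0.1, 0.0, -0.1] n 3.0
```

View pics/over.png

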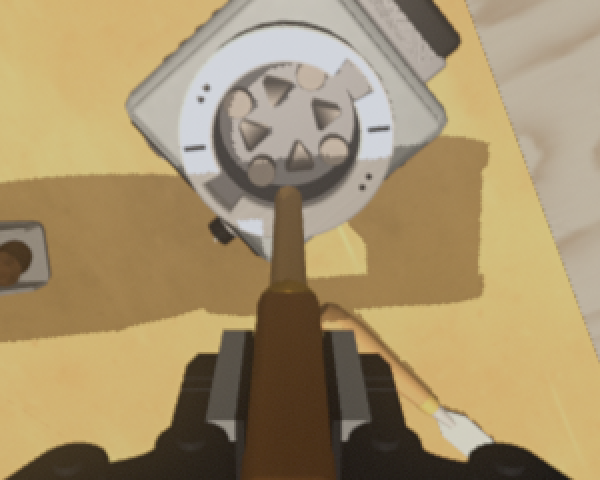

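play_rows --pt "0 0.1 0 3 0 0 0" --pt "0 0.1 0 6 0 0 0" --pt "0 0.1 0 8.5 0 0 0" --pt "0 0.1 0 10.5 0 0 0" --pt "0 0.1 0 12 0 0 0" --pt "0 0.1 0 13.4 0 0 0" --pt "0 0.1 0 14.3 0 0 0" --pt "0 0.1 0 14.3 0 0 0" --pt "0 0.7 0 14.3 0 0 0" --pt "0 0.9 0.5 14.3 0 0 0"

```text
t: 9.8
tcp_pos: [0.5326, -0.3749, 0.236]
eef_rot: [0.0, 0.906, 0.423, 0.0]
force: [-0.8, 0.1, -0.6]
width: 0.0152
grip_force: 59.2
```

play_rows --pt "0 -0.15 0.7 0 0 0 0" --pt "0 -0.85 1.3 0 0 0 0" --pt "0 -1.9 1.3 0 0 0 0" --pt "0 -2.75 0.6 0 0 0 0" --pt "0 -3.05 -0.5 0 0 0 0" --pt "0 -2.75 -1.6 0 0 0 0" --pt "0 -1.95 -2.4 0 0 0 0" --pt "0 -0.85 -2.7 0 0 0 0" --pt "0 0.25 -2.4 0 0 0 0" --pt "0 1.05 -1.6 0 0 0 0"

```text
t: 11.05
tcp_pos: [0.5268, -0.357, 0.2356]
eef_rot: [0.001, 0.906, 0.424, -0.001]
force: [-0.1, -6.0, -0.4]
width: 0.0155
grip_force: 59.6
```

play_rows --pt "0 0.3 1.1 0 0 0 0" --pt "0 0 2.2 0 0 0 0" --pt "0 -0.8 3 0 0 0 0" --pt "0 -1.9 3.3 0 0 0 0" --pt "0 -3 3 0 0 0 0" --pt "0 -3.8 2.2 0 0 0 0" --pt "0 -4.1 1.1 0 0 0 0" --pt "0 -3.8 0 0 0 0 0" --pt "0 -3 -0.8 0 0 0 0" --pt "0 -1.9 -1.1 0 0 0 0"

```text
t: 12.3
tcp_pos: [0.5055, -0.3633, 0.2355]
eef_rot: [-0.0, 0.906, 0.424, -0.001]
force: [0.1, -0.3, -0.4]
width: 0.0152
grip_force: 59.3
```

```bash
python3 - <<'E'
from h import *
o=robot.observe(); print(o["t"],o["tcp_pos"],yaw(o),o["force"])
p=robot.get_image("wrist"); a=np.load("bowl_i.npy")
b=p["img"][60:360,120:440]; c=a[110:260,180:380]
i=np.hstack([cv2.resize(b,(400,375)),cv2.resize(c,(400,375),interpolation=cv2.INTER_CUBIC)])
cv2.imwrite("pics/stir.png",i[:,:,::-1])
E
```

```text
12.3 [ 0.5054629  -0.36331098  0.23545204] 50.11230123570583 [ 0.05574178 -0.33131957 -0.37853891]
```

View pics/stir.png

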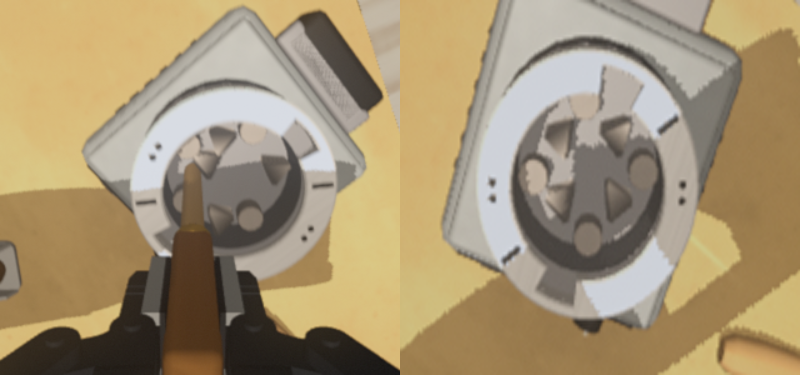

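```bash
cat > rect.py <<'E'
from h import *
def rect(img,K,E,z=.092,c=(.522,-.3785),h=.048,n=380):
    g=np.linspace(-h,h,n); X,Y=np.meshgrid(c[0]+g,c[1]+g)  # cols=x, rows flipped: y up
    P=np.stack([X,Y[::-1],np.full_like(X,z)],-1); q=(P-E[:3,3])@E[:3,:3]
    u=q[...,0]/-q[...,2]*K[0,0]+K[0,2]; v=-q[...,1]/-q[...,2]*K[1,1]+K[1,2]
    return cv2.remap(img,u.astype(np.float32),v.astype(np.float32),cv2.INTER_LINEAR)
def pnp(w,K):
    v,u=np.mgrid[0:w.shape[0]:7,0:w.shape[1]:7]; P=w[::7,::7].reshape(-1,3); k=~np.isnan(P[:,0])
    uv=np.stack([u,v],-1).reshape(-1,2).astype(float)[k]; P=P[k]
    _,rv,tv,_=cv2.solvePnPRansac(P,uv,K,None,flags=cv2.SOLVEPNP_SQPNP)
    Rm=cv2.Rodrigues(rv)[0]; E=np.eye(4); E[:3,:3]=Rm.T@np.diag([1,-1,-1]); E[:3,3]=-(Rm.T@tv).ravel(); return E
E
python3 - <<'E'
from rect import *
p=robot.get_image("wrist"); K=p["camera_matrix"]
A=rect(np.load("bowl_i.npy"),K,pnp(np.load("bowl_w.npy"),K)); B=rect(p["img"],K,p["extrinsics"])
cv2.imwrite("pics/cmp.png",np.hstack([A,B])[:,:,::-1])
E
```

```text
(no output)
```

View pics/cmp.png

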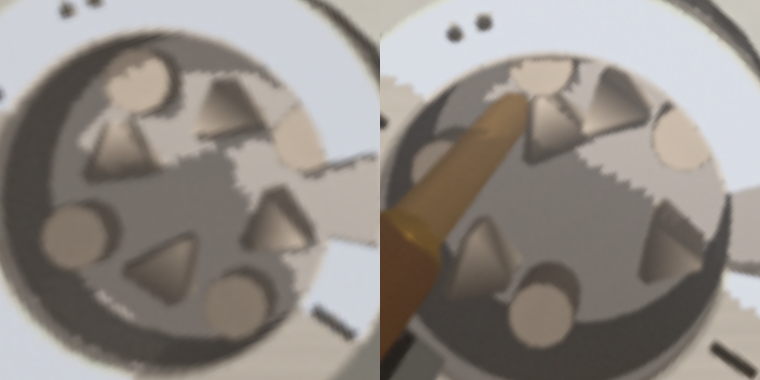

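```bash
cat >> h.py <<'E'
def axis(p,o):
    w=cloud(p); r=robot.trace("stick",p)
    q=w[r[0]["mask"]]; q=rot(o).inv().apply(q-o["tcp_pos"]); q=q[~np.isnan(q[:,0])]
    for a in np.arange(-.03,.17,.02):
        k=q[(abs(q[:,2]-a)<.01)&(abs(q[:,0])<.04)]
        if len(k)>5: print(round(a,2),len(k),np.round(np.percentile(k,[3,97],axis=0)[:,:2],4).tolist())
E
python3 -c "
from h import *
o=robot.observe(); print(o['tcp_pos']); p=robot.get_image('wrist'); axis(p,o); best('stick_tip',p)"
```

```text
[ 0.5059385  -0.36273473  0.23514276]
-0.03 2740 [[-0.0076, -0.0077], [0.0068, 0.0068]]
-0.01 1239 [[0.005, -0.0076], [0.0071, 0.0066]]
0.01 847 [[0.0054, -0.0077], [0.0074, 0.0065]]
0.03 607 [[0.0048, -0.0079], [0.0075, 0.0067]]
0.05 219 [[0.004, -0.0068], [0.0078, 0.0058]]
0.07 222 [[0.0017, -0.0056], [0.0052, 0.0038]]
0.09 177 [[0.0009, -0.006], [0.0055, 0.0041]]
0.11 146 [[0.0012, -0.0059], [0.0058, 0.0044]]
0.13 112 [[0.0015, -0.006], [0.0061, 0.004]]
0.15 42 [[0.0028, -0.0059], [0.0062, 0.0031]]
stick_tip [([0.5047, -0.3587, 0.0797], 0.56)]
```

play_rows --pt "0 0.65 -0.3 0 0 0 0" --pt "0 1.4 0 0 0 0 0" --pt "0 2.0 0.55 0 0 0 0" --pt "0 2.45 1.25 0 0 0 0" --pt "0 2.6 2.05 0 0 0 0" --pt "0 2.5 2.85 0 0 0 0" --pt "0 2.2 3.6 0 0 0 0" --pt "0 1.65 4.2 0 0 0 0" --pt "0 0.95 4.65 0 0 0 0" --pt "0 0.15 4.8 0 0 0 0"

```text
t: 13.8
tcp_pos: [0.5434, -0.3928, 0.2352]
eef_rot: [-0.002, 0.906, 0.423, 0.0]
force: [-1.0, 7.2, 2.7]
width: 0.0152
grip_force: 60.2
```

```bash
python3 - <<'E'
from rect import *
o=robot.observe(); print(o["tcp_pos"],o["force"],o["grip_force"])
p=robot.get_image("wrist"); K=p["camera_matrix"]; axis(p,o)
A=rect(np.load("bowl_i.npy"),K,pnp(np.load("bowl_w.npy"),K)); B=rect(p["img"],K,p["extrinsics"])
cv2.imwrite("pics/cmp2.png",np.hstack([A,B])[:,:,::-1])
E
```

```text
[ 0.54338167 -0.39279658  0.23522931] [-0.99877964  7.15663912  2.67072328] 60.20240843296051
-0.03 2747 [[-0.0069, -0.0076], [0.0072, 0.007]]
-0.01 1258 [[0.0048, -0.0077], [0.0072, 0.007]]
0.01 808 [[0.0047, -0.0076], [0.0069, 0.0065]]
0.03 581 [[0.0042, -0.0083], [0.0067, 0.0063]]
0.05 209 [[0.0028, -0.008], [0.0065, 0.0048]]
0.07 222 [[-0.0014, -0.0068], [0.0035, 0.0033]]
0.09 166 [[-0.0011, -0.0068], [0.0034, 0.0034]]
0.11 138 [[-0.0016, -0.0073], [0.0032, 0.003]]
0.13 109 [[-0.0013, -0.0072], [0.003, 0.0026]]
0.15 92 [[-0.0335, -0.0102], [0.0027, 0.0055]]
```

View pics/cmp2.png

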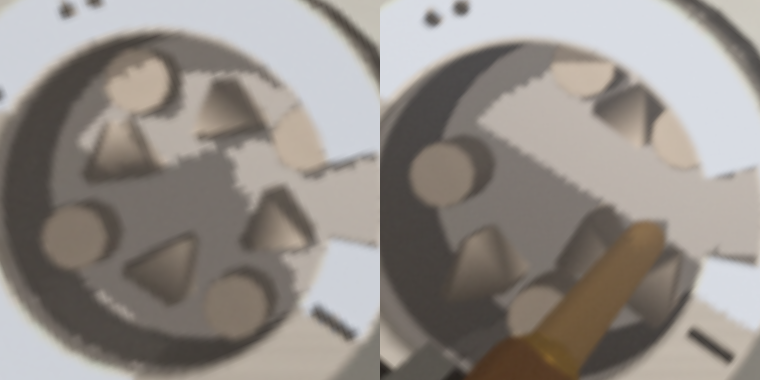

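play_rows --pt "0 0.55 0.05 0 0 0 0" --pt "0 1.25 -0.2 0 0 0 0" --pt "0 1.8 -0.65 0 0 0 0" --pt "0 2.25 -1.2 0 0 0 0" --pt "0 2.5 -1.9 0 0 0 0" --pt "0 2.6 -2.6 0 0 0 0" --pt "0 2.55 -3.15 0 0 0 0" --pt "0 2.35 -3.7 0 0 0 0" --pt "0 2.1 -4.2 0 0 0 0" --pt "0 -0.15 -2.6 0 0 0 0"

```text
t: 15.15
tcp_pos: [0.5228, -0.3773, 0.2356]
eef_rot: [-0.001, 0.906, 0.424, 0.001]
force: [3.3, 3.0, 1.4]
width: 0.0152
grip_force: 60.0
```

```bash
python3 - <<'E'
from rect import *
o=robot.observe(); print(o["tcp_pos"],o["force"],o["grip_force"])
p=robot.get_image("wrist"); K=p["camera_matrix"]; axis(p,o)
A=rect(np.load("bowl_i.npy"),K,pnp(np.load("bowl_w.npy"),K)); B=rect(p["img"],K,p["extrinsics"])
cv2.imwrite("pics/cmp3.png",np.hstack([A,B])[:,:,::-1])
E
```

```text
[ 0.52277817 -0.37728495  0.23558435] [3.33407813 2.97285944 1.37926903] 60.02718687057495
-0.03 2643 [[-0.0041, -0.0076], [0.0094, 0.0068]]
-0.01 954 [[0.0051, -0.0073], [0.0082, 0.0066]]
0.01 607 [[0.0023, -0.0071], [0.0054, 0.0064]]
0.03 448 [[-0.0009, -0.0078], [0.0026, 0.0066]]
0.05 128 [[-0.0034, -0.0063], [0.0002, 0.0059]]
0.07 164 [[-0.0112, -0.0053], [-0.0059, 0.0043]]
0.09 124 [[-0.0139, -0.0055], [-0.0087, 0.0044]]
0.11 100 [[-0.0166, -0.0051], [-0.0115, 0.0046]]
0.13 78 [[-0.0192, -0.0055], [-0.0143, 0.0042]]
0.15 32 [[-0.0201, -0.0052], [-0.0169, 0.0037]]
```

View pics/cmp3.png

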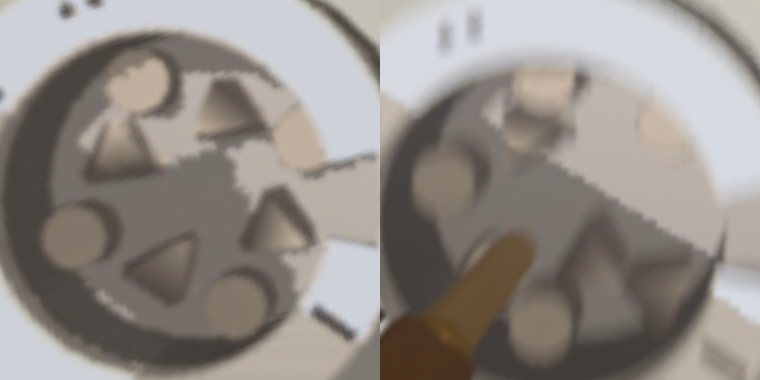

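play_rows --pt "0 0 0 -3 0 0 0" --pt "0 0 0 -7 0 0 0" --pt "0 0 0 -11 0 0 0" --pt "0 0 0 -14.5 0 0 0" --pt "0 0 0 -14.5 0 4 0" --pt "0 0 0 -14.5 0 7.8 0" --pt "0 0 0 -14.5 0 7.8 0" --pt "0 0 0 -14.5 0 7.8 0" --pt "0 0 0 -14.5 0 7.8 0" --pt "0 0 0 -14.5 0 7.8 0"

```text
t: 16.5
tcp_pos: [0.523, -0.378, 0.3802]
eef_rot: [-0.029, 0.904, 0.423, 0.061]
force: [-0.3, 1.0, -0.9]
width: 0.0154
grip_force: 59.7
```

```bash
cat >> h.py <<'E'
def waxis(p,o):
    w=cloud(p); r=robot.trace("stick",p); q=w[r[0]["mask"]]-o["tcp_pos"]; q=q[~np.isnan(q[:,0])]
    # level tool frame with yaw
    q=down(yaw(o)).inv().apply(q)
    for a in np.arange(-.03,.17,.02):
        k=q[(abs(q[:,2]-a)<.01)&(abs(q[:,0])<.04)]
        if len(k)>5: print(round(a,2),len(k),np.round(np.percentile(k,[3,97],axis=0)[:,:2],4).tolist())
E
python3 - <<'E'
from h import *
o=robot.observe(); print(o["tcp_pos"],yaw(o),o["eef_rot"],o["grip_force"])
p=robot.get_image("wrist"); waxis(p,o); best("stick_tip",p)
r=rot(o); print(r.inv().apply(np.array([.4559,.1027,.378])-o["tcp_pos"])*100)
p=robot.get_image("top"); best("lid",p)
E
```

```text
[ 0.52299731 -0.37802478  0.38024266] 50.11893084874398 [-0.02884793  0.90377527  0.42258718  0.06146656] 59.691744446754456
-0.03 2742 [[-0.0087, -0.0077], [0.0055, 0.0068]]
-0.01 913 [[0.0041, -0.0074], [0.0057, 0.0064]]
0.01 618 [[0.0041, -0.0075], [0.0058, 0.0064]]
0.03 440 [[0.004, -0.0075], [0.0059, 0.0067]]
0.05 123 [[0.0032, -0.0065], [0.006, 0.0048]]
0.07 151 [[0.0, -0.0055], [0.0032, 0.0038]]
0.09 123 [[-0.0003, -0.0056], [0.0032, 0.0036]]
0.11 101 [[-0.0014, -0.0055], [0.0033, 0.0045]]
0.13 85 [[-0.0003, -0.0056], [0.0034, 0.0042]]
0.15 43 [[-0.0011, -0.006], [0.0034, 0.0036]]
stick_tip [([0.52, -0.3794, 0.2238], 0.84)]
[ 32.25659962 -35.97187085   4.64437358]
lid [([0.4497, 0.3265, 0.0005], 0.7)]
```

```bash
python3 - <<'E'
from h import *
o=robot.observe(); r=rot(o)
print(r.inv().apply(np.array([.4570,.1038,.378])-o["tcp_pos"])*100, r.inv().apply([0,0,-1]), np.degrees((r.inv()*down(50)).as_rotvec()))
E
```

```text
[ 32.42305762 -35.97004059   4.6748088 ] [-1.35634862e-01 -2.18615675e-05  9.90758893e-01] [-5.62400923e-03 -7.79533159e+00  1.00986804e-01]
```

play_rows --pt "0 3 -3.3 0.4 0 0 0" --pt "0 7 -7.7 1 0 0 0" --pt "0 11 -12.1 1.6 0 0 0" --pt "0 15 -16.5 2.2 0 0 0" --pt "0 19 -21 2.7 0 0 0" --pt "0 23 -25.4 3.3 0 0 0" --pt "0 27 -29.9 3.9 0 0 0" --pt "0 30.5 -33.8 4.4 0 0 0" --pt "0 32.4 -36 4.7 0 0 0" --pt "0 32.4 -36 4.7 0 0 0"

```text
t: 18.0
tcp_pos: [0.4562, 0.1053, 0.3779]
eef_rot: [-0.029, 0.903, 0.424, 0.062]
force: [0.1, 0.2, -1.0]
width: 0.0154
grip_force: 59.7
```

```bash
python3 - <<'E'
from h import *
o=robot.observe(); r=rot(o); print(o["tcp_pos"])
p=robot.get_image("wrist"); o=robot.observe(); print(o["tcp_pos"]); waxis(p,o); best("stick_tip",p); best("stick_block",p)
w=cloud(p); d=np.hypot(w[...,0]-.457,w[...,1]-.10)
m=(abs(w[...,2]-.05)<.004)&(d<.07); m=cv2.morphologyEx(m.astype(np.uint8),cv2.MORPH_OPEN,np.ones((3,3)))>0
q=w[m];print(cv2.minAreaRect((q[:,:2]*1000).astype(np.float32)))
# stick axis in world, dowel
rr=robot.trace("stick",p)[0]["mask"]; s=w[rr]; s=s[(s[:,2]<.31)&(s[:,2]>.23)]; print(np.nanmedian(s,0))
print(r.inv().apply(np.array([.4570,.1038,.164])-o["tcp_pos"])*100)
E
```

```text
[0.45619674 0.1053159  0.37794859]
[0.45647009 0.10427789 0.37787869]
-0.03 2738 [[-0.008, -0.0086], [0.0061, 0.0059]]
-0.01 959 [[0.0045, -0.0083], [0.0064, 0.0058]]
0.01 609 [[0.0047, -0.0082], [0.0064, 0.0057]]
0.03 438 [[0.0042, -0.0086], [0.0065, 0.0059]]
0.05 136 [[0.0037, -0.0069], [0.0066, 0.0054]]
0.07 158 [[-0.0003, -0.0063], [0.0039, 0.0032]]
0.09 129 [[0.0, -0.0064], [0.004, 0.0034]]
0.11 102 [[-0.0006, -0.0067], [0.004, 0.0036]]
0.13 80 [[0.0004, -0.0065], [0.004, 0.0033]]
0.15 39 [[-0.0001, -0.0067], [0.004, 0.0026]]
stick_tip [([0.455, 0.1051, 0.2191], 0.92)]
stick_block [([0.4545, 0.0972, -0.0024], 0.96)]
((455.6139221191406, 102.66217041015625), (60.385154724121094, 79.98524475097656), 55.92869567871094)
[0.45774498 0.10808231 0.27974154]
[-2.9127591   0.06681627 21.18861489]
```

play_rows --pt "0 -0.65 0 5 0 0 0" --pt "0 -1.35 0 10 0 0 0" --pt "0 -1.9 0 14 0 0 0" --pt "0 -2.1 0 15.5 0 0 0" --pt "0 -2.3 0 16.8 0 0 0" --pt "0 -2.45 0 18 0 0 0" --pt "0 -2.6 0 19.2 0 0 0" --pt "0 -2.75 0 20.2 0 0 0" --pt "0 -2.85 0 20.8 0 0 0" --pt "0 -2.85 0 20.8 0 0 0"

```text
t: 19.5
tcp_pos: [0.4565, 0.1037, 0.1674]
eef_rot: [-0.029, 0.904, 0.422, 0.061]
force: [0.5, -0.9, -0.8]
width: 0.0151
grip_force: 59.7
```

```bash
python3 - <<'E'
from h import *
p=robot.get_image("wrist"); o=robot.observe(); print(o["tcp_pos"],o["force"],o["torque"]); waxis(p,o); best("stick_tip",p); best("stick",p)
E
```

```text
[0.45672818 0.10378301 0.16776763] [ 0.26638196 -0.41099103  0.44485889] [ 0.01321835  0.04524303 -0.03720854]
stick_tip [([0.4541, 0.104, 0.0089], 0.95)]
stick [([0.4551, 0.1028, 0.0128], 0.85)]
```

play_rows --pt "0.5 0 0 0 0 0 0" --pt "0.5 0 0 0 0 0 0" --pt "0.5 0 0 0 0 0 0" --pt "0.5 0 0 0 0 0 0" --pt "0.5 0.55 0 -4 0 0 0" --pt "0.5 1.1 0 -8 0 0 0" --pt "0.5 1.9 0 -14 0 0 0" --pt "0.5 2.6 0 -19 0 -4 0" --pt "0.5 2.6 0 -19 0 -7.8 0" --pt "0.5 2.6 0 -19 0 -7.8 0"

```text
t: 20.95
tcp_pos: [0.457, 0.1042, 0.3598]
eef_rot: [-0.0, 0.906, 0.424, 0.001]
force: [-0.4, -0.7, 0.3]
width: 0.0431
grip_force: 0.0
```

```bash
python3 - <<'E'
from h import *
p=robot.get_image("wrist"); o=robot.observe(); print(o["t"],o["tcp_pos"],yaw(o),o["joint_positions"])
w=cloud(p); d=np.hypot(w[...,0]-.457,w[...,1]-.10)
m=(w[...,2]>.185)&(w[...,2]<.21)&(d<.05); q=w[m]; print(len(q),cv2.minAreaRect((q[:,:2]*1000).astype(np.float32)),np.median(q[:,2]))
best("stick",p); best("stick_tip",p); best("lid",p)
go((.45,.324,.30),50,o)
E
```

```text
21.0 [0.45636035 0.1040093  0.35901316] 50.13892959717105 [1.98166911e-01 6.19335533e-02 1.84107932e+00 8.52792822e-04
 1.23878305e+00 8.93595655e-01]
363 ((455.42608642578125, 102.93827819824219), (16.283740997314453, 15.321924209594727), 50.504329681396484) 0.19570058890551845
stick []
stick_tip [([0.4575, 0.1026, 0.01], 0.96), ([0.5257, -0.3792, 0.0699], 0.67)]
lid [([0.4483, 0.3227, 0.001], 0.64), ([0.3823, -0.1014, 0.0043], 0.39)]
go [16.48, -14.58, 5.92] [-0.0, -0.0, 0.1] n 4.0
```

play_rows --pt "1 0 0 0 0 0 -10" --pt "1 2 -2 0 0 0 -20" --pt "1 4 -3.5 1 0 0 -30" --pt "1 6 -5.5 2 0 0 -40" --pt "1 8 -7.2 3 0 0 -50" --pt "1 10 -9 4 0 0 -60" --pt "1 12 -10.7 5 0 0 -70" --pt "1 14 -12.4 5.9 0 0 -80" --pt "1 16 -14.2 5.9 0 0 -90" --pt "1 16.5 -14.6 5.9 0 0 -100"

```text
t: 22.4
tcp_pos: [0.4501, 0.3248, 0.2996]
eef_rot: [-0.001, 0.255, 0.967, -0.0]
force: [-0.8, -0.5, -0.1]
width: 0.0852
grip_force: 0.0
```

```bash
python3 - <<'E'
from h import *
p=robot.get_image("wrist"); o=robot.observe(); print(o["t"],o["tcp_pos"],yaw(o),o["joint_positions"])
best("lid",p)
w=cloud(p); d=np.hypot(w[...,0]-.45,w[...,1]-.324); cv2.imwrite("pics/lid.png",p["img"][:,:,::-1])
for l,h in [(.042,.052),(.011,.018),(.003,.008)]:
    m=(w[...,2]>l)&(w[...,2]<h)&(d<.06); m=cv2.morphologyEx(m.astype(np.uint8),cv2.MORPH_OPEN,np.ones((3,3)))>0
    q=(w[m][:,:2]*1000).astype(np.float32); print(len(q),np.median(w[m][:,2]),cv2.minAreaRect(q),cv2.minEnclosingCircle(q))
E
```

```text
22.45 [0.45014268 0.32491154 0.29965024] 150.8516002390604 [ 6.03382710e-01  2.63573303e-01  1.73677726e+00  8.28424057e-04
  1.14214118e+00 -4.59022994e-01]
lid [([0.4484, 0.3209, -0.0011], 0.82)]
684 0.04477826246901748 ((447.58782958984375, 322.91998291015625), (13.293957710266113, 63.83254623413086), 67.44896697998047) ((447.502197265625, 322.71380615234375), 32.12574768066406)
2474 0.013599088300854267 ((447.0677795410156, 323.3209533691406), (75.647705078125, 73.72036743164062), 66.24540710449219) ((447.9390869140625, 322.7977294921875), 37.98909378051758)
152 0.005229659398654801 ((448.36871337890625, 323.9974365234375), (13.791742324829102, 97.4969482421875), 69.19175720214844) ((447.75360107421875, 322.37884521484375), 48.755462646484375)
```

View pics/lid.png

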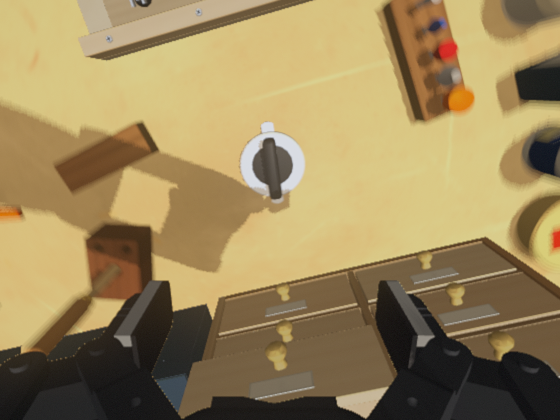

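```bash
python3 -c "
from h import *
go((.4476,.3228,.037),158)"
```

```text
go [0.13, -0.22, 26.27] [-0.0, -0.1, -7.8] n 5.0
```

play_rows --pt "0.6 0.1 -0.2 2 0 0 -7.8" --pt "0.6 0.1 -0.2 8 0 0 -7.8" --pt "0.6 0.1 -0.2 14 0 0 -7.8" --pt "0.6 0.1 -0.2 19.5 0 0 -7.8" --pt "0.6 0.1 -0.2 23.5 0 0 -7.8" --pt "0.6 0.1 -0.2 26.2 0 0 -7.8" --pt "0.6 0.1 -0.2 26.2 0 0 -7.8" --pt "0.6 0.1 -0.2 26.2 0 0 -7.8" --pt "0 0.1 -0.2 26.2 0 0 -7.8" --pt "0 0.1 -0.2 26.2 0 0 -7.8" --newtons 80

```text
t: 23.75
tcp_pos: [0.4493, 0.3231, 0.0397]
eef_rot: [0.001, 0.192, 0.981, 0.001]
force: [0.4, 0.1, -0.2]
width: 0.0154
grip_force: 0.0
```

play_rows --pt "0 0 0 0 0 0 0" --pt "0 0 0 0 0 0 0" --pt "0 0 0 0 0 0 0" --pt "0 0 0 -2 0 0 0" --pt "0 0 0 -6 0 0 0" --pt "0 0 0 -12 0 0 0" --pt "0 0 0 -18 0 0 0" --pt "0 0 0 -24 0 0 0" --pt "0 0 0 -26 0 0 0" --pt "0 0 0 -26 0 0 0"

```text
t: 25.0
tcp_pos: [0.4491, 0.3231, 0.3016]
eef_rot: [0.002, 0.192, 0.981, 0.002]
force: [0.1, 0.2, -2.0]
width: 0.0126
grip_force: 78.3
```

```bash
cat >> h.py <<'E'
def lidpose(c=None):
    p=robot.get_image("wrist"); o=robot.observe(); w=cloud(p)
    print(o["t"],o["tcp_pos"],yaw(o),"w",o["width"],o["grip_force"],"f",o["force"],o["torque"])
    rr=robot.trace("lid",p); print([round(x["conf"],2) for x in rr]); q=w[rr[0]["mask"]]
    q=down(yaw(o)).inv().apply(q-o["tcp_pos"]); q=q[~np.isnan(q[:,0])&(np.hypot(q[:,0],q[:,1])<.06)]
    f=q[(q[:,2]>.014)&(q[:,2]<.032)]; A=np.c_[f[:,:2],np.ones(len(f))]
    for _ in range(4):
        s=np.linalg.lstsq(A,f[:,2],rcond=None)[0]; k=abs(A@s-f[:,2])<.0015; A,f=A[k],f[k]
    print("plate plane z, tilt(deg x,y)",len(f),s[2],np.degrees(s[:2])); print("plate rect",cv2.minAreaRect((f[:,:2]*1000).astype(np.float32)),cv2.minEnclosingCircle((f[:,:2]*1000).astype(np.float32)))
    g=q[q[:,2]<-.004]; print("bar",len(g),cv2.minAreaRect((g[:,:2]*1000).astype(np.float32)))
    return p,o,q
E
python3 - <<'E'
from h import *
p,o,q=lidpose(); best("lid",p)
l=q[(q[:,2]>.031)&(q[:,2]<.042)&(np.hypot(q[:,0],q[:,1])>.038)]; print("lug",len(l),np.median(l,0) if len(l) else 0)
go((.522,-.3785,.30),180,o)
E
```

```text
25.05 [0.4483849  0.3225563  0.29952903] 157.8868462548546 w 0.012653876825839044 78.28415393829346 f [-0.33345948 -0.56798025 -1.92899762] [0.0308205  0.01768991 0.01829854]
[0.78]
plate plane z, tilt(deg x,y) 8031 0.024370862110123372 [ 0.53551932 -0.19237696]
plate rect ((8.219343185424805, 0.594268798828125), (60.417213439941406, 74.76427459716797), 0.44084975123405457) ((0.9554005861282349, 0.683418333530426), 37.549102783203125)
bar 4544 ((1.0652732849121094, 0.6640267372131348), (13.851178169250488, 65.11686706542969), 89.64725494384766)
lid [([0.4491, 0.3239, 0.2634], 0.57), ([0.4577, 0.0984, 0.0007], 0.44)]
lug 812 [0.0427291  0.00133306 0.03272605]
go [-33.21, -62.18, -0.1] [0.1, 0.1, -22.1] n 12.0
```

play_rows --pt "0 -1.2 -2.2 -1 0 0 0" --pt "0 -3.7 -7 -2 0 0 0" --pt "0 -6.4 -12 -2 0 0 -2" --pt "0 -9.1 -17 -2 0 0 -4" --pt "0 -11.8 -22 -2 0 0 -6" --pt "0 -14.4 -27 -2 0 0 -9" --pt "0 -17.1 -32 -2 0 0 -12" --pt "0 -19.8 -37 -2 0 0 -15" --pt "0 -22.5 -42 -2 0 0 -18" --pt "0 -25 -46.8 -2 0 0 -20"

```text
t: 26.4
tcp_pos: [0.5033, -0.2067, 0.3167]
eef_rot: [-0.001, 0.018, 1.0, 0.001]
force: [0.9, 0.7, -1.3]
width: 0.0127
grip_force: 78.3
```

```bash
python3 -c "
from h import *
o=robot.observe(); print(o['tcp_pos'],o['joint_positions'][5]); go((.5228,-.3788,.27),180,o)"
```

```text
[ 0.50332035 -0.2066688   0.31671063] -1.9464975818942063
go [-2.58, -17.14, 4.64] [0.1, -0.2, -2.1] n 3.0
```

play_rows --pt "0 -0.6 -4 0 0 0 -1" --pt "0 -1.3 -9 1 0 0 -2" --pt "0 -2 -13 3 0 0 -2" --pt "0 -2.5 -16 4 0 0 -2" --pt "0 -2.6 -17 4.6 0 0 -2" --pt "0 -2.6 -17 4.6 0 0 -2" --pt "0 -2.6 -17 4.6 0 0 -2" --pt "0 -2.6 -17 4.6 0 0 -2" --pt "0 -2.6 -17 4.6 0 0 -2" --pt "0 -2.6 -17 4.6 0 0 -2"

```text
t: 27.65
tcp_pos: [0.524, -0.3755, 0.273]
eef_rot: [0.0, 0.001, 1.0, -0.0]
force: [0.4, -0.4, -2.4]
width: 0.0124
grip_force: 78.4
```

```bash
python3 - <<'E'
from h import *
p,o,q=lidpose(); best("half_mark",p); best("lock_mark",p); best("collar",p)
w=cloud(p); i=p["img"].astype(int).sum(2)
d=np.hypot(w[...,0]-.522,w[...,1]+.3785); s=(abs(w[...,2]-.125)<.004)&(d<.062)
Q=w[s]; print(len(Q),cv2.minEnclosingCircle((Q[:,:2]*1000).astype(np.float32)))
k=s&(i<180)&(d>.044)&(d<.055); v=w[k]; a=np.degrees(np.arctan2(v[:,1]+.3786,v[:,0]-.5218)); print("dark",np.histogram(a,bins=np.arange(-180,181,5)))
# outer edge circle fit
c=np.array([.522,-.3785]); an=np.degrees(np.arctan2(Q[:,1]-c[1],Q[:,0]-c[0])); rr=np.hypot(*(Q[:,:2]-c).T)
from scipy.optimize import least_squares
E=np.array([Q[abs(an-t)<3][np.argmax(rr[abs(an-t)<3]),:2] for t in range(-180,180,6) if (abs(an-t)<3).sum()>5 and rr[abs(an-t)<3].max()>.054]); print(len(E),least_squares(lambda z:np.hypot(E[:,0]-z[0],E[:,1]-z[1])-.058,c,loss='soft_l1',f_scale=.001).x)
E
```

```text
27.7 [ 0.52392925 -0.3755852   0.27284967] 179.90636858540253 w 0.012221035090911408 78.3944571018219 f [-0.32670229 -0.07362421 -0.80189495] [ 0.01603974  0.05958546 -0.00897228]
[0.56]
plate plane z, tilt(deg x,y) 8154 0.026329763583604334 [ 0.17668612 -0.01120767]
plate rect ((8.357660293579102, -0.08368301391601562), (75.31710815429688, 60.9749755859375), 89.58182525634766) ((1.1475188732147217, 0.010824290104210377), 37.872337341308594)
bar 3970 ((2.169404983520508, -2.061473846435547), (61.815433502197266, 37.01540756225586), 21.586965560913086)
half_mark []
lock_mark [([0.5366, -0.4248, 0.125], 0.63)]
collar []
5028 ((521.4817504882812, -379.28948974609375), 58.092193603515625)
dark (array([0, 0, 0, 0, 0, 0, 0, 0, 0, 0, 0, 0, 0, 0, 0, 0, 0, 0, 0, 0, 0, 0,
       0, 0, 0, 0, 0, 0, 0, 0, 0, 0, 0, 0, 0, 0, 0, 0, 0, 0, 0, 0, 0, 0,
       0, 0, 0, 0, 0, 0, 0, 0, 0, 0, 0, 0, 0, 0, 0, 0, 0, 0, 0, 0, 0, 0,
       0, 0, 0, 0, 0, 0]), array([-180, -175, -170, -165, -160, -155, -150, -145, -140, -135, -130,
       -125, -120, -115, -110, -105, -100,  -95,  -90,  -85,  -80,  -75,
        -70,  -65,  -60,  -55,  -50,  -45,  -40,  -35,  -30,  -25,  -20,
        -15,  -10,   -5,    0,    5,   10,   15,   20,   25,   30,   35,
         40,   45,   50,   55,   60,   65,   70,   75,   80,   85,   90,
         95,  100,  105,  110,  115,  120,  125,  130,  135,  140,  145,
        150,  155,  160,  165,  170,  175,  180]))
38 [ 0.52156334 -0.37920208]
```

```bash
python3 - <<'E'
from h import *
w=np.load("bowl_w.npy"); i=np.load("bowl_i.npy").astype(int).sum(2)
c=np.array([.5218,-.3787]); d=np.hypot(w[...,0]-c[0],w[...,1]-c[1])
s=(abs(w[...,2]-.125)<.004)&(d>.0455)&(d<.0535)
a=np.degrees(np.arctan2(w[...,1]-c[1],w[...,0]-c[0]))
for t in (-35,145,-70,110):
    k=s&(abs((a-t+180)%360-180)<10); k&=i<np.median(i[k])-130
    x=w[k][:,:2]-c; print(t,k.sum(), (x.mean(0)*1000).round(1) if len(x) else 0, np.degrees(np.arctan2(*x.mean(0)[::-1])) if len(x) else 0)
from h import *
go((.5227,-.3788,.19),180)
E
```

```text
-35 19 [ 40.8 -27.9] -34.3597666176816
145 18 [-41.1  27.5] 146.18436155894125
-70 16 [ 17.6 -46.2] -69.13531424496995
110 22 [-17.2  46.1] 110.48359934415586
go [0.11, -0.3, 8.26] [-0.0, -0.0, -0.1] n 2.0
```

play_rows --pt "0 0.1 -0.3 3 0 0 -1" --pt "0 0.1 -0.3 7 0 0 -1" --pt "0 0.1 -0.3 9.5 0 0 -1" --pt "0 0.1 -0.3 10 0 0 -1" --pt "0 0.1 -0.3 10 0 0 -1" --pt "0 0.1 -0.3 10.5 0 0 -1" --pt "0 0.1 -0.3 10.8 0 0 -1" --pt "0 0.1 -0.3 11.1 0 0 -1" --pt "0 0.1 -0.3 11.4 0 0 -1" --pt "0 0.1 -0.3 11.6 0 0 -1"

```text
t: 29.15
tcp_pos: [0.5228, -0.3788, 0.1564]
eef_rot: [-0.0, -0.008, 1.0, 0.0]
force: [-0.2, 0.1, -2.0]
width: 0.0124
grip_force: 78.4
```

```bash
python3 - <<'E'
from h import *
o=robot.observe(); print(o["tcp_pos"],yaw(o),o["force"],o["torque"],o["width"],o["grip_force"])
E
```

```text
[ 0.52278414 -0.3787517   0.15635569] -179.10859752447357 [-0.21203412  0.11173099 -1.97095668] [ 0.01938654 -0.06064008  0.00658933] 0.012388242231455592 78.37429761886597
```

play_rows --pt "0 0 0 0.2 0 0 0" --pt "0 0 0 0.4 0 0 0" --pt "0 0 0 0.5 0 0 0" --pt "0 0 0 0.6 0 0 0" --pt "0 0 0 0.65 0 0 0" --pt "0 0 0 0.7 0 0 0" --pt "0 0 0 0.7 0 0 0" --pt "0 0 0 0.7 0 0 0" --pt "0 0 0 0.7 0 0 0" --pt "0 0 0 0.7 0 0 0"

```text
t: 30.4
tcp_pos: [0.5228, -0.3788, 0.1509]
eef_rot: [0.0, -0.008, 1.0, -0.0]
force: [-3.3, 2.0, 7.4]
width: 0.0126
grip_force: 79.9
```

```bash
python3 - <<'E'
from h import *
p,o,q=lidpose(); best("lid",p)
w=cloud(p); d=np.hypot(w[...,0]-.5218,w[...,1]+.3788)
for n,k in [("plate",(d<.034)&(d>.022)),("collar",(d>.045)&(d<.056))]:
    z=w[k][:,2]; z=z[(z>.11)&(z<.14)]; print(n,len(z),np.median(z))
E
```

```text
30.45 [ 0.52284311 -0.37885215  0.15092045] -179.11203703080866 w 0.012136530472271964 79.88384127616882 f [-4.32234208  1.60589762  8.7831996 ] [0.43452124 0.52261627 0.01840335]
[0.92]
plate plane z, tilt(deg x,y) 8133 0.026409567497252553 [ 0.21423643 -0.03587295]
plate rect ((9.003824234008789, -0.0828399658203125), (62.563682556152344, 75.11427307128906), 0.11751662939786911) ((2.9539241790771484, 0.08097951859235764), 38.7492561340332)
bar 3954 ((2.099893569946289, 2.172700881958008), (36.8770866394043, 61.88282012939453), 68.208984375)
lid [([0.522, -0.381, 0.1122], 0.88)]
plate 5511 0.12441113961540912
collar 10710 0.12433616894916646
```

play_rows --pt "0 0 0 -0.05 0 0 4" --pt "0 0 0 -0.05 0 0 8" --pt "0 0 0 -0.05 0 0 12" --pt "0 0 0 -0.05 0 0 16" --pt "0 0 0 -0.05 0 0 20" --pt "0 0 0 -0.05 0 0 24" --pt "0 0 0 -0.05 0 0 28" --pt "0 0 0 -0.05 0 0 32" --pt "0 0 0 -0.05 0 0 35" --pt "0 0 0 -0.05 0 0 35"

```text
t: 31.8
tcp_pos: [0.5233, -0.3796, 0.1509]
eef_rot: [0.001, 0.293, 0.956, -0.001]
force: [-0.1, -2.1, 5.2]
width: 0.0124
grip_force: 79.2
```

```bash
python3 - <<'E'
from h import *
p,o,q=lidpose(); print(o["qvel"])
w=cloud(p); d=np.hypot(w[...,0]-.5218,w[...,1]+.3788)
k=(w[...,2]>.150)&(w[...,2]<.163)&(d<.036); i=p["img"].astype(int).sum(2); m=robot.trace("lid",p)[0]["mask"]
x=(w[k&m][:,:2]*1000).astype(np.float32); print("bar world",len(x),cv2.minAreaRect(x)); 
c=x-x.mean(0); e=np.linalg.svd(c,full_matrices=False)[2][0]; print(np.degrees(np.arctan2(e[1],e[0])))
for n,kk in [("plate",(d<.034)&(d>.022)),("collar",(d>.045)&(d<.056))]:
    z=w[kk][:,2]; z=z[(z>.11)&(z<.14)]; print(n,len(z),np.median(z))
t=robot.get_image("top"); best("stick",t); best("offcut_walnut",t); best("tape_measure",t)
E
```

```text
31.85 [ 0.52325085 -0.37955904  0.15091219] 145.95025019743161 w 0.012584956027897241 79.26971197128296 f [-0.40218152 -2.08194312  4.52206647] [-0.3794115   0.3159165   0.00965008]
[0.83]
plate plane z, tilt(deg x,y) 8241 0.026412549219015903 [0.22065162 0.12904363]
plate rect ((8.236059188842773, -0.4899711608886719), (75.2838134765625, 60.94272994995117), 89.55073547363281) ((0.9907715320587158, -0.46070152521133423), 37.82253646850586)
bar 3899 ((1.095733642578125, -0.459078311920166), (64.64955139160156, 12.447315216064453), 0.15152998268604279)
[-1.03475070e-03  3.52913252e-06  2.99811478e-04  1.31923540e-03
 -5.01526810e-04  3.59074648e-05]
bar world 4794 ((522.1397705078125, -379.275634765625), (14.02674674987793, 65.90068054199219), 55.94105911254883)
-33.965588
plate 5610 0.12437631219941224
collar 10858 0.12430664593563023
stick [([0.4577, 0.1011, 0.0101], 0.48)]
offcut_walnut [([0.3391, 0.1589, -0.0013], 0.94)]
tape_measure [([0.4586, 0.1011, 0.0118], 0.42)]
```

play_rows --pt "0 0 0 0 0 0 0" --pt "0 0 0 0 0 0 0" --pt "0 0 0 0 0 0 0" --pt "0 0 0 0 0 0 0" --pt "0 0 0 0 0 0 0" --pt "0 0 0 0 0 0 0" --pt "0 0 0 0 0 0 0" --pt "0 0 0 0 0 0 0" --pt "0 0 0 0 0 0 0" --pt "0 0 0 0 0 0 0"

```text
t: 33.4
tcp_pos: [0.5233, -0.3796, 0.1509]
eef_rot: [0.001, 0.293, 0.956, -0.001]
force: [-1.2, -2.6, 5.3]
width: 0.0123
grip_force: 79.3
```

```bash
python3 - <<'E'
from h import *
o=robot.observe(); print(o["t"],yaw(o),o["force"],o["torque"],o["effort"],o["qvel"])
for _ in range(2):
    p=robot.get_image("wrist"); best("lid",p)
    for n in ("jog_ring","media_0"): print(n,[x["conf"] for x in robot.trace(n,p)])
    print(robot.observe()["torque"])
E
```

```text
33.4 145.94776807293863 [-1.23618444 -2.62465436  5.28476941] [-0.39657588  0.24075847  0.07483682] [  1.58790249 -56.96496964 -22.3197341    0.68264376   0.11419211
   0.05997975] [-0.00087109 -0.00012718  0.00049414  0.00129156  0.00032644  0.00126108]
lid [([0.5214, -0.3791, 0.1108], 0.58)]
jog_ring [0.5]
media_0 [0.64, 0.46, 0.21]
[-0.40215872  0.23918604  0.03747595]
lid [([0.5238, -0.3818, 0.112], 0.67)]
jog_ring [0.23]
media_0 [0.41]
[-0.34376698  0.26835285  0.03632343]
```

```bash
python3 -c "
from station import robot
print(robot.sign_off())"
```

```text
the job is handed in; nothing more can be done
None
```

I handed the job in at about 33.5 s with the gripper still holding the seated lid, measured at 34.8° clockwise of the notches, though the sign-off returned no verdict. The media is stirred and the stick is back in its hole. I never commanded the lid past 35°, and the wrist torque read below the spring's 0.19 N m. The final check of the offcut showed it in place, but the one of the tape measure was unreliable. I viewed 11 pictures, one over the limit of 10.

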